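Lock an exhaust filter into a suction unit's quick coupling

TASK

Fit the exhaust filter cartridge (the tall white one with the flat grip on top, standing in the two-hole stand) into the quick coupling on the suction unit. First pull the coupling's sleeve right back, which is down, until it stays back when you let go; then put the cartridge's nipple into the socket, feel with light pressure and small turns for the keyways, and press it gently home until the sleeve springs up again and locks it. Do not force it, leave it standing locked and let go, and leave everything else where it is.

Things in the scene. Friction and masses are not known exactly. Their poses are not given: they have to be found in the camera images.
- unit: Suction unit: low white box, 124 mm deep (x), 150 mm wide (y), grey deck 45 mm above its underside; fixed. Origin: centre of its underside; x to its back, z up. On the deck: a dark round gauge (43 mm across, 11 mm high, at y = +40 mm) and the upright quick coupling (axis at x = 0, y = -32 mm, steel foot 52 mm across and 10 mm high).
- coupling_mouth (a point): Centre of the open top of the coupling's steel socket tube, 60 mm above the deck; axes as the unit's. Tube 28 mm outside, bore 18 mm, two opposite keyways 8 mm wide cut through its wall from the rim down. The tube swivels stiffly (0.4 N m): the line through its keyways lies anywhere within 0.8 rad of this point's y axis, either way, as last left; that angle is not measured.
- coupling_seat (a point): On the coupling's axis, 26 mm below the mouth: the cartridge's tip lies here when locked (25 to 28 mm down; at 28 mm its flange meets the rim). A spring slider in the bore meets the tip 15 mm down and pushes back, 3 N there to 6 N when home, plus a few N of rubbing. If the tip is drawn out again after passing 20 mm unlocked, the sleeve springs forward empty and must be pulled back anew.
- sleeve (a joint): Travel of the sleeve in m: 0 = forward (up, at the start), 0.010 = fully back (down, end stop). Spring: 3.6 N at 0, 6.6 N at 0.010, upwards. Pulled back past 0.009 it lets the slider pop up behind the locking dogs and stays back by itself at about 0.008 when let go. While it is forward and the bore empty, the dogs block the bore. With a cartridge pressed home it springs to 0 by itself.
- sleeve_grip (a point): Middle of the sleeve's grip, on its axis: a knurled round aluminium ring, 36 mm across and 36 mm high, that slides on the socket tube. The point is 22 mm above the ring's lower edge, 14 mm below its upper edge; with the sleeve forward it is 42 mm above the deck and 18 mm below the mouth.
- filter_grip (a point): Centre of the cartridge's flat grip: upright white plate 38 mm long (x), 14 mm thick (y; pinch across y), from 18 mm below to 16 mm above this point; z up. Below it: white round capsule (48 mm across, 28 mm high), steel flange (25 mm across, 4 mm), steel nipple 28 mm long, 16 mm across (15 mm below its groove); tip 78 mm below this point. About 0.14 kg.
- filter_tip (a point): Centre of the chamfered tip of the cartridge's nipple; axes as filter_grip.
- filter_keys (a point): On the nipple's axis, 15 mm above the tip, level with the undersides of its two keys: round cross pins 5 mm thick that reach 11 mm from the axis along +y and -y of this point (axes as filter_grip). Over solid rim they stop the nipple 15 mm deep; over the keyways (within about 0.1 rad) it goes on down.
- stand: Grey block 62 x 150 x 40 mm, fixed, with two upright 28 mm bores at y = -40 and +40 mm. Origin: centre of its underside, z up. The cartridge hangs in one bore, its capsule on the block's top and its tip 8 mm above the worktop; the blanking plug is in the other.
- blank: Blanking plug in the stand's other bore, not needed: low black round knob 26 mm across on a steel flange, its top 22 mm above the stand. Origin: lower end of its nipple.
- bottle_b: Reagent bottle, 52 mm across, 110 mm high, behind the work; leave it. Origin under it.
- bottle_a: Smaller reagent bottle, 42 mm across, 88 mm high; leave it. Origin under it.
- strip_vial: Test strip vial, 37 mm across, 66 mm high; leave it. Origin under it.
- timer: Flat white bench timer, 64 x 66 x 19 mm; leave it. Origin under it.
- cuvette_rack: Black cuvette rack, 28 x 104 x 26 mm; leave it. Origin under it.
- tape: Roll of brown tape, 93 mm across, 48 mm high; leave it. Origin under it.
- pen: Ball pen, 145 mm long; leave it. Origin under it.
Mind the look-alikes: they are no part of the job. Leave any orange or yellow look-alike of the part that bears filter_grip alone.

How it is judged:
By the outcome, as a careful person would: the job done as asked, in the order asked, and still so for the second after the job is handed in, with the robot touching nothing.
It also fails if it takes over 72 s, if anything falls off the work surface, if the arm or the gripper's body presses on something with over 40 N, if the wrist force passes 120 N, or if a joint passes its speed limit or range.

ROBOT

A 7-joint arm with a two-finger parallel gripper is mounted at the origin on a cart in front of the work surface, level with it; the furniture and walls round the work are solid. World frame = base frame: x ahead of the robot, y to its left, z up, the work surface at z = 0. Lengths are in m, angles in rad, forces in N, time in s.
With the tool pointing down it reaches from about 0.4 to 0.85 m from the base axis. Payload 6.9 kg.
Tool frame: the origin (TCP) lies where the fingers leave the gripper's body, on its centre line; the fingertips stand 73 mm ahead of it and the grasp point (between the pads) lies 54 mm ahead of it (tip_reach is the z of the fingertips in the tool frame, in m); z points along the fingers, y is the line along which they close (so a half turn about z gives the same grasp; the last joint's range is limited). The gripper opens to 85 mm and grips with 20 to 120 N. Pads are 22 mm wide; open, the fingers measure 114 mm over their backs; the gripper's body (76 mm by 85 mm) begins 54 mm behind the grasp point. The pads swing forward as they close: fully open they stand 13 mm farther back than shut.
Start: joints at [1.31, 0.507, -0.238, 1.5, 0.126, 1.149, -0.155], TCP at [0.224, -0.584, 0.304] pointing down, gripper open.
Joint ranges: [-3.08, 3.08], [-0.24, 2.05], [-1.43, 1.35], [0, 2.5], [-1.52, 4.66], [0.17, 1.96], [-2.89, 2.89]. Speed limits (rad/s): [2.39, 2.39, 3.14, 3.14, 3.14, 3.14, 3.14].

INTERFACE

Orientations are given as a unit quaternion [x, y, z, w].
In Python, from workcell import sense, get_image, close_job, tip_reach gives the robot as it stands. The module is installed in compiled form; this text tells all that it offers.
- The arm moves only by the tool servo_tool, never from a script. Its argument "steps" is a list of rows, each a list of 5 numbers: the shift along the tool's x, y, z in m, then the turn about the tool's z in degrees, then the opening, from -1 (shut) to 1 (fully open). A call has 1 to 12 rows; each row shifts and turns the commanded pose from where the row before left it, along the tool's axes as they then stand; what a row does not reach is not made up. A row lasts 1/12 s, in which the tool goes at most 41.7 mm and 7.16 degrees, less where a joint would pass 70% of its speed; a pose out of reach is approached as far as the arm can. A call is refused whole if a number of a shift passes 0.0417 or a number of a turn 7.16, either way. A call with a gripper value outside its range is refused whole. The fingers move at their own pace and stop on an object; the grip force is fixed at half the most. Time passes only in rows, so rows that do not move let the fingers close. It gives the time, the measured TCP pose, the force, the opening and the grip force at its end, in the units of the state.
- sense(): the state, without advancing time (a new reading comes with each control period).
- get_image(name): name is "scene" or "top"; returns a dict with "img" (384x512x3 uint8, red, green, blue), "range_z" (384x512 float32, m along the optical axis (not along the pixel's ray), 0 where there is no reading), "intrinsics" (3x3 intrinsics, pixels), "view" (4x4, takes a point from world to camera coordinates). Camera axes: x right, y up, looking along -z (the intrinsics and any distortion apply to the point x, -y, -z); pixel columns grow to the right and rows downward; lengths in m; the calibration is good to about 2 mm. A picture is of the moment at which its call begins.
- close_job(): hands the job in; it is judged then, once.
The state is a dict: "t": time; "joint_positions": joint angles; "dq": joint speeds; "joint_torque": joint torques, N m; "eef_pos": TCP position; "ee_rot": TCP orientation; "contact_force": force on the tool from outside, world axes, zero at the start; "torque": the same for the moment, N m; "opening": finger opening in m; "finger_force": force on a finger pad.
Only numpy, scipy, OpenCV 4.12 (cv2) and the standard library are available. Lean on these libraries where they do the work, as an engineer would, in place of code of your own. Each camera call takes 0.05 s, during which the arm holds its last target. There are 200 camera calls.

## Working session

There is one attempt and no reset: what is moved stays moved. The work goes in short steps, Python scripts to look and compute and a tool call to move; the robot and the scene stay as the last step left them, time stands still between calls to the robot, and variables do not carry over. Pictures are saved under pics/ and viewed, at most 10 in all, crops included, and the job is handed in when it is done.

Besides the shell and the picture viewer there is one more tool, called after "Emit:" as name(argument=value, ...) on one line, values as JSON. servo_tool: Moves the arm, as the interface text tells. Its arguments: {"type":"object","properties":{"steps":{"type":"array"}},"required":["steps"]}

```bash
mkdir -p pics
cat > h.py <<'E'
import numpy as np,cv2
from workcell import sense,get_image,close_job,tip_reach
def cloud(d):
    z=d["range_z"];K=d["intrinsics"];v,u=np.mgrid[:384,:512]
    p=np.stack([(u-K[0,2])/K[0,0]*z,-(v-K[1,2])/K[1,1]*z,-z],-1)
    V=d["view"];w=(p-V[:3,3])@V[:3,:3]
    w[z==0]=np.nan
    return w
def grab(n):
    d=get_image(n);return d,cloud(d)
def save(n,im,s=1):
    cv2.imwrite("pics/"+n,cv2.resize(im[:,:,::-1],None,fx=s,fy=s,interpolation=cv2.INTER_CUBIC))
E
python3 - <<'E'
from h import *
ims=[]
for n in("scene","top"):
    d,w=grab(n);np.savez(n+".npz",img=d["img"],w=w);save(n+".png",d["img"],1.5);print(n,d["intrinsics"].tolist(),np.round(d["view"],3).tolist())
s=sense();print(s)
E
```

```text
scene [[427.33140335236186, 0.0, 246.15160688821302], [0.0, 427.33140335236186, 191.5669287125863], [0.0, 0.0, 1.0]] [[-0.62, -0.785, 0.003, 0.349], [0.392, -0.307, 0.867, -0.282], [-0.68, 0.539, 0.498, -1.306], [0.0, 0.0, 0.0, 1.0]]
top [[430.36127701027897, 0.0, 267.10753174282866], [0.0, 430.36127701027897, 195.70393959836466], [0.0, 0.0, 1.0]] [[-0.015, -1.0, -0.004, 0.059], [0.987, -0.016, 0.159, -0.539], [-0.159, -0.002, 0.987, -1.261], [0.0, 0.0, 0.0, 1.0]]
{'t': 0.1, 'joint_positions': array([ 1.31049713,  0.50827587, -0.2375553 ,  1.50101697,  0.12572349,
        1.14891197, -0.1547895 ]), 'dq': array([ 0.00052808, -0.00282782,  0.00021982, -0.00375294,  0.00154729,
        0.00110664, -0.00015914]), 'joint_torque': array([-5.66628267e-03, -6.21835327e+01, -2.19464824e+00, -2.50204200e+01,
        1.25983523e-02,  7.82271149e-03,  1.17475216e-05]), 'eef_pos': array([ 0.22338131, -0.58336577,  0.3031091 ]), 'ee_rot': array([ 9.83315497e-01,  1.81906509e-01, -1.65265943e-04, -7.92690674e-04]), 'contact_force': array([0.29168398, 0.57192854, 0.22669036]), 'torque': array([ 0.05405307,  0.01266985, -0.01347804]), 'finger_force': 0.0, 'opening': 0.08516944084464115}
```

View pics/scene.png

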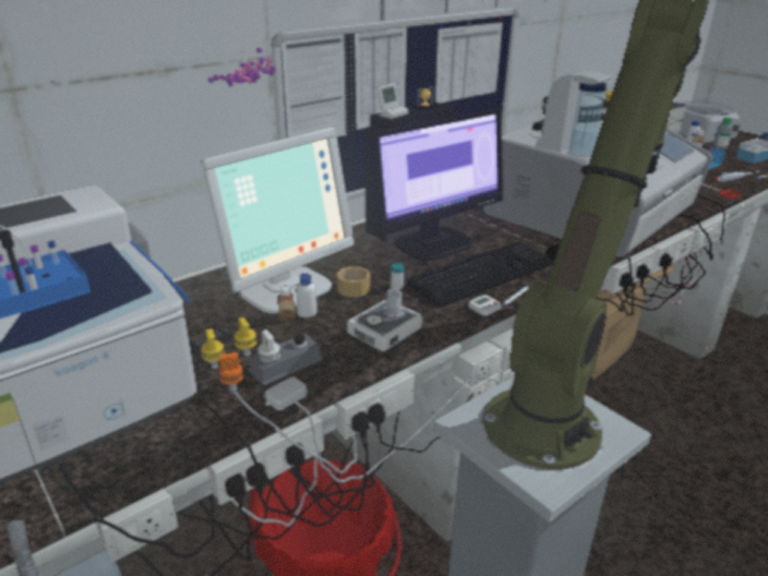

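View pics/top.png

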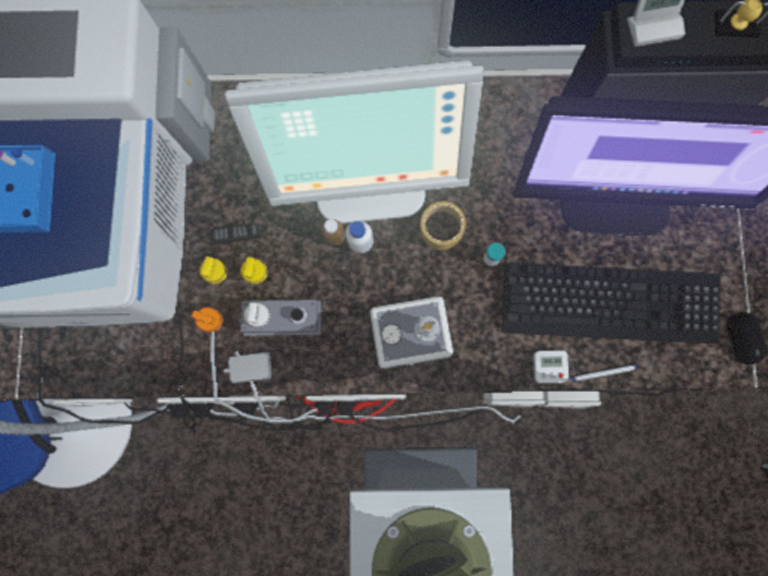

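Candidates in the 1.5x top view: white (257,313) in the two-hole stand, orange (208,319), yellow (213,270) and (254,270). The white one in the stand is the target. The unit is at (412,332), with the coupling at (428,327) and the gauge at (391,334).

Run:
```python
from h import *
T=np.load("top.npz");S=np.load("scene.npz")
a=T["img"][185:260,120:310]; b=S["img"][190:270,120:300]
save("crop.png",np.vstack([cv2.resize(a,(760,300),interpolation=cv2.INTER_CUBIC),cv2.resize(b,(675,300),interpolation=cv2.INTER_CUBIC).__class__(0) if 0 else cv2.copyMakeBorder(cv2.resize(b,(675,300),interpolation=cv2.INTER_CUBIC),0,0,0,85,cv2.BORDER_CONSTANT)]))
for nm,D in(("top",T),("scene",S)):
    P=D["w"].reshape(-1,3);P=P[np.isfinite(P[:,0])]
    print(nm)
    R=P[(P[:,0]>.3)&(P[:,0]<.75)&(P[:,1]>-.15)&(P[:,1]<.55)]
    def st(l,m):
        q=R[m]; 
        if len(q)>3: print(l,len(q),q.mean(0).round(4),"min",q.min(0).round(3),"max",q.max(0).round(3),"rect",[np.round(x,3) for x in cv2.minAreaRect(q[:,:2].astype(np.float32)*1)])
    # rough
    for lbl,(u0,u1,v0,v1) in {"stand":(155,218,194,228),"unit":(243,306,194,250)}.items():
        if nm=="top":
            q=D["w"][v0:v1,u0:u1].reshape(-1,3);print(lbl,np.nanmin(q,0),np.nanmax(q,0),np.histogram(q[:,2][np.isfinite(q[:,2])],bins=np.arange(0,.2,.01))[0])
```

```text
top
stand [ 0.45095109  0.2067548  -0.00880499] [0.55876261 0.40324101 0.10637368] [586  34  21 405 351  35 140  25  12  33  38   0   0   0   0   0   0   0
   0]
unit [ 0.37952218 -0.06839309 -0.01068951] [0.55435052 0.12736252 0.11065237] [ 665    3   14  215 1464  198   14   11   36   30   54    1    0    0
    0    0    0    0    0]
scene
```

View pics/crop.png

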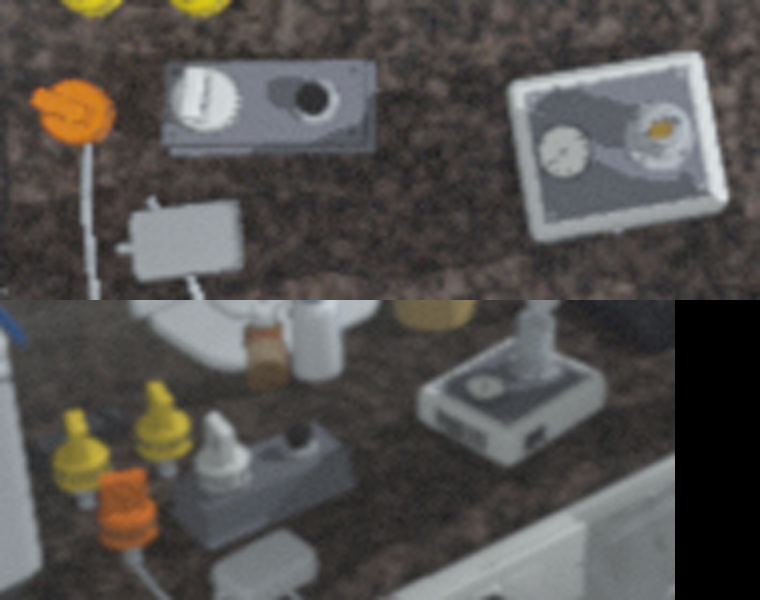

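```bash
cat >> h.py <<'E'
from scipy.optimize import least_squares
def circ(q,r):
    f=lambda c:np.hypot(q[:,0]-c[0],q[:,1]-c[1])-r
    s=least_squares(f,q.mean(0)[:2],loss="soft_l1",f_scale=.002);return s.x.round(4),np.abs(s.fun).mean().round(4)
E
python3 - <<'E'
from h import *
T=np.load("top.npz");S=np.load("scene.npz")
t=T["w"][185:260,120:310].reshape(-1,3)
s=S["w"][190:270,120:300].reshape(-1,3)
rect=lambda q:[np.round(x,4) for x in cv2.minAreaRect(q[:,:2].astype(np.float32))]
def box(P,x0,x1,y0,y1,z0,z1):
    return P[(P[:,0]>x0)&(P[:,0]<x1)&(P[:,1]>y0)&(P[:,1]<y1)&(P[:,2]>z0)&(P[:,2]<z1)]
for n,P in(("top",t),("scene",s)):
    print(n)
    q=box(P,.35,.6,-.09,.14,.035,.055);print(" deck",len(q),np.median(q,0).round(4),rect(q))
    for a,b in((.06,.085),(.085,.099),(.099,.115)):
        q=box(P,.4,.55,-.06,.06,a,b);print(" coup",a,len(q),q.mean(0).round(4),q.min(0).round(3),q.max(0).round(3),circ(q,.018)if len(q)>5 else"",rect(q))
    q=box(P,.42,.6,.2,.42,.033,.045);print(" stand",len(q),np.median(q,0).round(4),rect(q))
    q=box(P,.42,.6,.3,.42,.06,.075);print(" capsule",len(q),q.mean(0).round(4),rect(q))
    for a in(.085,.092):
        q=box(P,.42,.6,.3,.42,a,.12);print(" grip",len(q),q.mean(0).round(4),q.max(0).round(3),rect(q))
    q=box(P,.42,.6,.2,.3,.053,.08);print(" blank",len(q),q.mean(0).round(4),rect(q))
a=T["img"][198:238,262:302]; save("mouth.png",a,12)
E
```

```text
top
 deck 1745 [0.4596 0.0319 0.0444] [array([0.4646, 0.0306]), array([0.1232, 0.1497]), np.float64(8.8884)]
 coup 0.06 35 [0.4663 0.0059 0.0763] [ 0.45  -0.016  0.06 ] [0.479 0.055 0.084] (array([ 0.4541, -0.0009]), np.float64(0.0073)) [array([0.465 , 0.0201]), array([0.0275, 0.0715]), np.float64(2.7551)]
 coup 0.085 38 [ 4.693e-01 -4.000e-04  9.130e-02] [ 0.452 -0.018  0.085] [0.486 0.017 0.098] (array([ 0.4622, -0.011 ]), np.float64(0.005)) [array([ 4.7e-01, -1.0e-04]), array([0.0291, 0.0349]), np.float64(48.8515)]
 coup 0.099 65 [ 0.4693 -0.0011  0.103 ] [ 0.453 -0.017  0.099] [0.486 0.014 0.111] (array([ 4.694e-01, -4.000e-04]), np.float64(0.0043)) [array([ 0.4693, -0.0014]), array([0.0322, 0.0315]), np.float64(1.7648)]
 stand 734 [0.4978 0.2882 0.0397] [array([0.5248, 0.3206]), array([0.1977, 0.1084]), np.float64(89.0892)]
 capsule 136 [0.5024 0.3396 0.0667] [array([0.5279, 0.3637]), array([0.1071, 0.0963]), np.float64(84.4512)]
 grip 83 [0.499  0.3419 0.0988] [0.52  0.42  0.106] [array([0.5022, 0.374 ]), array([0.091 , 0.0382]), np.float64(88.5058)]
 grip 75 [0.4995 0.3407 0.1
[... 781 characters left out ...]
.02  0.108] (array([0.4658, 0.0018]), np.float64(0.0043)) [array([4.649e-01, 3.000e-04]), array([0.0362, 0.0355]), np.float64(35.0199)]
 stand 416 [0.4872 0.2971 0.0393] [array([0.5291, 0.3203]), array([0.2002, 0.1315]), np.float64(89.1442)]
 capsule 133 [0.5188 0.3484 0.0662] [array([0.5336, 0.3666]), array([0.1364, 0.0893]), np.float64(8.7574)]
 grip 84 [0.5221 0.3455 0.0949] [0.599 0.419 0.104] [array([0.5255, 0.3514]), array([0.0769, 0.1342]), np.float64(58.8228)]
 grip 55 [0.5171 0.3425 0.0978] [0.599 0.361 0.104] [array([0.537 , 0.3444]), array([0.1221, 0.0226]), np.float64(9.4318)]
 blank 37 [0.4945 0.2595 0.0596] [array([0.4963, 0.2585]), array([0.0237, 0.0251]), np.float64(72.8307)]
```

View pics/mouth.png

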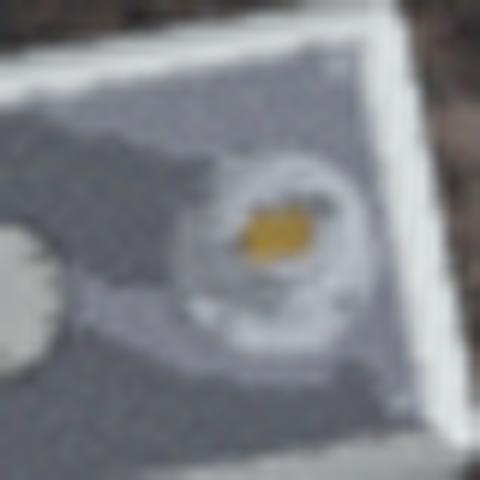

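```bash
cat >> h.py <<'E'
from scipy.spatial.transform import Rotation as Ro
def rel(target,s=None):
    "tool-frame shift to bring TCP to world target, with yaw of tool x"
    s=s or sense();R=Ro.from_quat(s["ee_rot"])
    M=R.as_matrix();print("pos",s["eef_pos"].round(4),"yaw",np.degrees(np.arctan2(M[1,0],M[0,0])).round(2),"F",s["contact_force"].round(1),"M",s["torque"].round(2),"open",round(s["opening"],4),"ff",round(float(s["finger_force"]),1),"t",round(s["t"],2),"tilt",M[:,2].round(4))
    return M.T@(np.array(target)-s["eef_pos"])
E
python3 - <<'E'
from h import *
T=np.load("top.npz");S=np.load("scene.npz")
print(tip_reach if not callable(tip_reach) else tip_reach())
def box(P,x0,x1,y0,y1,z0,z1):
    return P[(P[:,0]>x0)&(P[:,0]<x1)&(P[:,1]>y0)&(P[:,1]<y1)&(P[:,2]>z0)&(P[:,2]<z1)]
for n,P in(("top",T["w"].reshape(-1,3)),("scene",S["w"].reshape(-1,3))):
    for l,z0,z1,x1,y0,y1 in(("grip",.09,.12,.535,.31,.375),("caps",.06,.075,.54,.3,.375),("stand",.035,.045,.54,.2,.39)):
        q=box(P,.45,x1,y0,y1,z0,z1);print(n,l,len(q),q.mean(0).round(4),[np.round(x,4) for x in cv2.minAreaRect(q[:,:2].astype(np.float32))],circ(q,.024) if l=="caps" else"")
    for l,b in dict(yel=(.54,.65,.3,.4),ora=(.44,.55,.38,.47)).items():
        q=box(P,*b,.03,.2);print(n,l,q.min(0).round(3),q.max(0).round(3))
s=sense();s["eef_pos"]=s["eef_pos"]
d=rel([.468,-.0005,.30]);p=np.radians(8.5)
w=np.array([.468,-.0005])-sense()["eef_pos"][:2]
print(w@[np.cos(p),np.sin(p)],w@[np.sin(p),-np.cos(p)])
E
```

```text
0.0726
top grip 71 [0.5001 0.3363 0.1003] [array([0.5011, 0.3373]), array([0.0155, 0.038 ]), np.float64(82.9741)] 
top caps 118 [0.4984 0.3324 0.0672] [array([0.4993, 0.3366]), array([0.044 , 0.0471]), np.float64(5.189)] (array([0.5027, 0.3416]), np.float64(0.0045))
top stand 688 [0.4995 0.2879 0.0398] [array([0.5012, 0.2982]), array([0.1501, 0.062 ]), np.float64(89.0892)] 
top yel [0.568 0.324 0.034] [0.616 0.37  0.099]
top ora [0.471 0.411 0.034] [0.517 0.461 0.099]
scene grip 46 [0.4937 0.3398 0.0984] [array([0.4956, 0.3389]), array([0.0137, 0.04  ]), np.float64(81.4046)] 
scene caps 90 [0.4899 0.3439 0.0671] [array([0.493 , 0.3408]), array([0.0464, 0.0418]), np.float64(60.0818)] (array([0.5   , 0.3346]), np.float64(0.0047))
scene stand 351 [0.489  0.2986 0.0396] [array([0.4973, 0.298 ]), array([0.1543, 0.0688]), np.float64(89.5944)] 
scene yel [0.558 0.325 0.031] [0.607 0.375 0.096]
scene ora [0.464 0.413 0.034] [0.506 0.462 0.097]
pos [ 0.2234 -0.5834  0.3031] yaw 20.96 F [0.3 0.6 0.2] M [ 0.05  0.01 -0.01] open 0.0852 ff 0.0 t 0.1 tilt [-6.0e-04  1.5e-03 -1.0e+00]
0.3280848126846897 -0.5403065512139522
```

Emit:
servo_tool(steps=[[0, 0, 0, 6.25, 1], [0, 0, 0, 6.25, 1], [0.0205, -0.0338, 0, 0, 0.6], [0.0205, -0.0338, 0, 0, 0.6], [0.0205, -0.0338, 0, 0, 0.6], [0.0205, -0.0338, 0, 0, 0.6], [0.0205, -0.0338, 0, 0, 0.6], [0.0205, -0.0338, 0, 0, 0.6], [0.0205, -0.0338, 0, 0, 0.6], [0.0205, -0.0338, 0, 0, 0.6], [0.0205, -0.0338, 0, 0, 0.6], [0.0205, -0.0338, 0, 0, 0.6]])

```text
t: 1.1
eef_pos: [0.3767, -0.2173, 0.3038]
ee_rot: [0.997, 0.074, -0.0, 0.0]
contact_force: [0.9, -0.4, -0.3]
opening: 0.0682
finger_force: 0.0
```

Emit:
servo_tool(steps=[[0.0205, -0.0338, 0, 0, 0.6], [0.0205, -0.0338, 0, 0, 0.6], [0.0205, -0.0338, 0, 0, 0.6], [0.0205, -0.0338, 0, 0, 0.6], [0.0205, -0.0338, 0, 0, 0.6], [0.0205, -0.0338, 0, 0, 0.6], [0, 0, 0, 0, 0.6], [0, 0, 0, 0, 0.6]])

```text
t: 1.77
eef_pos: [0.4687, 0.002, 0.3036]
ee_rot: [0.997, 0.076, -0.0, -0.001]
contact_force: [0.2, -0.5, -0.3]
opening: 0.0682
finger_force: 0.0
```

Run:
```python
from h import *
print(rel([.4675,0,.145]))
```

```text
pos [0.4687 0.002  0.3036] yaw 8.77 F [ 0.2 -0.5 -0.3] M [-0.02 -0.03 -0.01] open 0.0682 ff 0.0 t 1.77 tilt [-4.e-04  1.e-03 -1.e+00]
[-0.00147759  0.00197634  0.15859233]
```

Emit:
servo_tool(steps=[[-0.0015, 0.002, 0.03, 0, 0.6], [0, 0, 0.04, 0, 0.6], [0, 0, 0.04, 0, 0.6], [0, 0, 0.032, 0, 0.6], [0, 0, 0.02, 0, 0.6], [0, 0, 0, 0, 0.3], [0, 0, 0, 0, 0.1], [0, 0, 0, 0, 0.0], [0, 0, 0, 0, -0.05], [0, 0, 0, 0, -0.1]])

```text
t: 2.6
eef_pos: [0.4678, -0.0021, 0.1434]
ee_rot: [0.997, 0.074, 0.001, -0.0]
contact_force: [-0.9, 3.1, 1.4]
opening: 0.0388
finger_force: 1.3
```

Run:
```python
from h import *
print(rel([.4675,0,.142]))
d,w=grab("scene");a=d["img"][160:270,180:300];save("g1.png",a,5)
d,w=grab("top");a=d["img"][190:250,240:310]
```

```text
pos [ 0.4678 -0.0021  0.1434] yaw 8.47 F [-0.9  3.1  1.4] M [0.55 0.17 0.03] open 0.0388 ff 1.3 t 2.6 tilt [ 2.7e-03  8.0e-04 -1.0e+00]
[ 1.52487453e-05 -2.07165235e-03  1.42769057e-03]
```

View pics/g1.png

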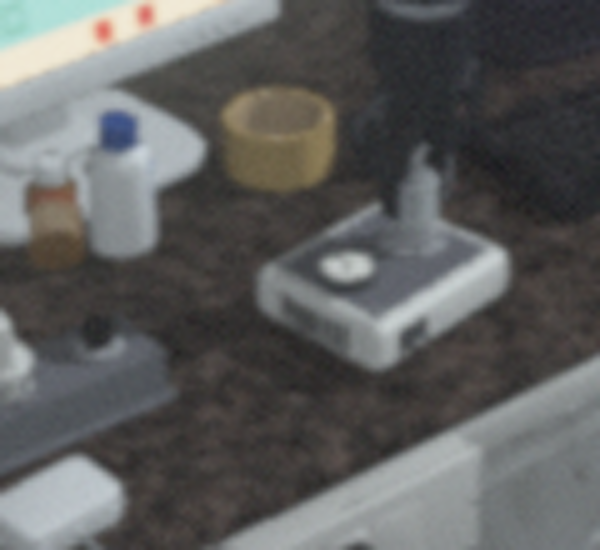

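The gripper is around the ring; a slight +y contact means the ring's centre sits about 1.5 mm to +y. Correcting and closing.

Emit:
servo_tool(steps=[[0, -0.0015, 0, 0, -0.1], [0, 0, 0, 0, -0.14], [0, 0, 0, 0, -0.25], [0, 0, 0, 0, -0.35], [0, 0, 0, 0, -0.5]])

```text
t: 3.12
eef_pos: [0.4673, -0.0004, 0.1423]
ee_rot: [0.997, 0.074, 0.001, -0.0]
contact_force: [-1.3, 4.8, 4.7]
opening: 0.0338
finger_force: 59.5
```

Emit:
servo_tool(steps=[[0, -0.001, 0.002, 0, -0.5], [0, 0, 0.002, 0, -0.5], [0, 0, 0.002, 0, -0.5], [0, 0, 0.002, 0, -0.5]])

```text
t: 3.45
eef_pos: [0.4673, -0.0002, 0.1343]
ee_rot: [0.997, 0.074, 0.001, 0.0]
contact_force: [-1.2, 1.6, 5.8]
opening: 0.0338
finger_force: 59.7
```

Emit:
servo_tool(steps=[[0, 0, 0.001, 0, -0.5], [0, 0, 0.001, 0, -0.5], [0, 0, 0, 0, -0.5]])

```text
t: 3.7
eef_pos: [0.4673, -0.0002, 0.1329]
ee_rot: [0.997, 0.074, 0.001, 0.0]
contact_force: [-3.3, 1.0, 14.4]
opening: 0.0339
finger_force: 60.8
```

Emit:
servo_tool(steps=[[0, 0, 0.001, 0, -0.5], [0, 0, 0, 0, -0.5]])

```text
t: 3.87
eef_pos: [0.4673, -0.0002, 0.1328]
ee_rot: [0.997, 0.074, 0.001, 0.001]
contact_force: [-6.3, 0.9, 27.7]
opening: 0.0336
finger_force: 62.5
```

Emit:
servo_tool(steps=[[0, 0, -0.001, 0, -0.5], [0, 0, -0.001, 0, -0.5], [0, 0, -0.001, 0, -0.5], [0, 0, 0, 0, -0.5]])

```text
t: 4.2
eef_pos: [0.4673, -0.0002, 0.1345]
ee_rot: [0.997, 0.074, 0.001, 0.0]
contact_force: [-1.6, 2.1, 4.8]
opening: 0.0339
finger_force: 59.5
```

Emit:
servo_tool(steps=[[0, 0, 0, 0, -0.2], [0, 0, 0, 0, 0.0], [0, 0, 0, 0, 0.2], [0, 0, 0, 0, 0.4], [0, 0, -0.01, 0, 0.4], [0, 0, -0.03, 0, 0.4], [0, 0, -0.04, 0, 0.4], [0, 0, -0.04, 0, 0.4], [0, 0, 0, 0, 0.4]])

```text
t: 4.95
eef_pos: [0.4694, 0.0002, 0.26]
ee_rot: [0.997, 0.074, 0.005, 0.0]
contact_force: [1.5, -0.5, -0.5]
opening: 0.0599
finger_force: 0.0
```

Run:
```python
from h import *
p=np.radians(-7.8);s=sense();print(rel([.4985,.338,.25]))
w=np.array([.4985,.338])-s["eef_pos"][:2];print("after turn:",w@[np.cos(p),np.sin(p)],w@[np.sin(p),-np.cos(p)])
S0=np.load("scene.npz")["img"]
d,w=grab("scene")
q=w[190:270,120:300].reshape(-1,3);
for a in(.09,.095,.1): 
  m=(q[:,2]>a)&(q[:,2]<.12)&(abs(q[:,0]-.467)<.03)&(abs(q[:,1])<.03);print(a,m.sum(),np.ptp(q[m],axis=0))
f=lambda im:cv2.resize(im[190:240,235:275],(400,500),interpolation=cv2.INTER_CUBIC)
save("cmp.png",np.hstack([f(S0),f(d["img"])]))
```

```text
pos [4.694e-01 2.000e-04 2.600e-01] yaw 8.44 F [ 1.5 -0.5 -0.5] M [-0.03 -0.13 -0.03] open 0.0599 ff 0.0 t 4.95 tilt [ 9.6e-03 -1.0e-04 -1.0e+00]
[ 0.07826368 -0.32986724  0.01028643]
after turn: -0.017016244957905255 -0.3386047469531293
0.09 54 [0.03782236 0.0350361  0.01755136]
0.095 34 [0.03026932 0.03133817 0.01226785]
0.1 22 [0.03026932 0.02895265 0.007265  ]
```

View pics/cmp.png

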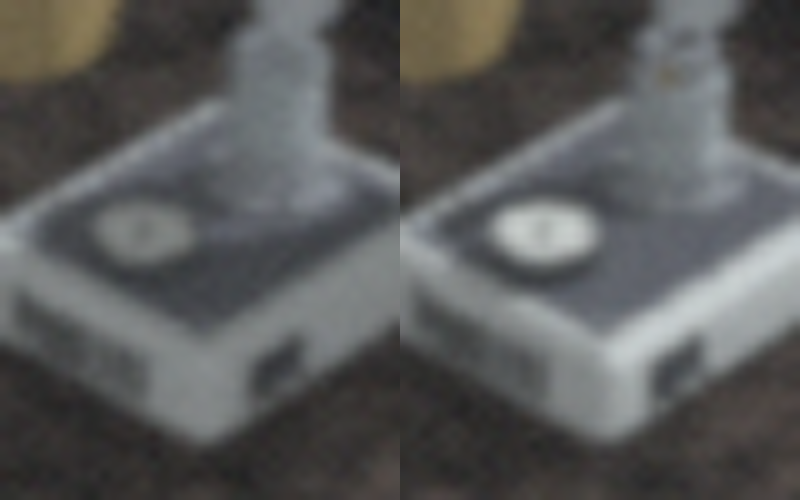

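Right panel versus left: the sleeve now stays back, with the steel tube and gold slider exposed at (670,75), and the keyway facing slightly left of the camera direction. On to the cartridge.

Emit:
servo_tool(steps=[[0, 0, 0, 5.4, 0.2], [0, 0, 0, 5.4, 0.2], [0, 0, 0, 5.4, 0.2], [-0.0019, -0.0376, 0, 0, 0.2], [-0.0019, -0.0376, 0, 0, 0.2], [-0.0019, -0.0376, 0, 0, 0.2], [-0.0019, -0.0376, 0, 0, 0.2], [-0.0019, -0.0376, 0, 0, 0.2], [-0.0019, -0.0376, 0, 0, 0.2], [-0.0019, -0.0376, 0, 0, 0.2], [-0.0019, -0.0376, 0, 0, 0.2], [-0.0019, -0.0376, 0, 0, 0.2]])

```text
t: 6.0
eef_pos: [0.4951, 0.3386, 0.2522]
ee_rot: [0.998, -0.068, -0.001, 0.001]
contact_force: [1.6, 0.3, -0.9]
opening: 0.0517
finger_force: 0.0
```

Emit:
servo_tool(steps=[[0, 0, 0, 0, 0.1], [0, 0, 0, 0, 0.1], [0, 0, 0, 0, 0.1]])

```text
t: 6.25
eef_pos: [0.4952, 0.3365, 0.2523]
ee_rot: [0.998, -0.067, -0.001, 0.001]
contact_force: [0.6, -0.7, 0.4]
opening: 0.0469
finger_force: 0.0
```

Run:
```python
from h import *
print(rel([.4985,.338,.146]))
d,w=grab("top");d2,w2=grab("scene")
np.savez("top2.npz",img=d["img"],w=w);np.savez("scene2.npz",img=d2["img"],w=w2)
f=lambda im,u,v,h:cv2.resize(im[v-h:v+h,u-h:u+h],(400,400),interpolation=cv2.INTER_CUBIC)
save("key.png",np.hstack([f(d["img"],286,217,12),f(d2["img"],263,199,12)]))
V=d2["view"];print("campos",(-V[:3,:3].T@V[:3,3]).round(3))
V=d["view"];print("campos",(-V[:3,:3].T@V[:3,3]).round(3))
```

```text
pos [0.4952 0.3365 0.2523] yaw -7.73 F [ 0.6 -0.7  0.4] M [-0.01 -0.    0.06] open 0.0469 ff 0.0 t 6.25 tilt [-0.0019 -0.0024 -1.    ]
[ 0.00321444 -0.00222702  0.10628611]
campos [-0.561  0.891  0.893]
campos [0.333 0.048 1.331]
```

View pics/key.png

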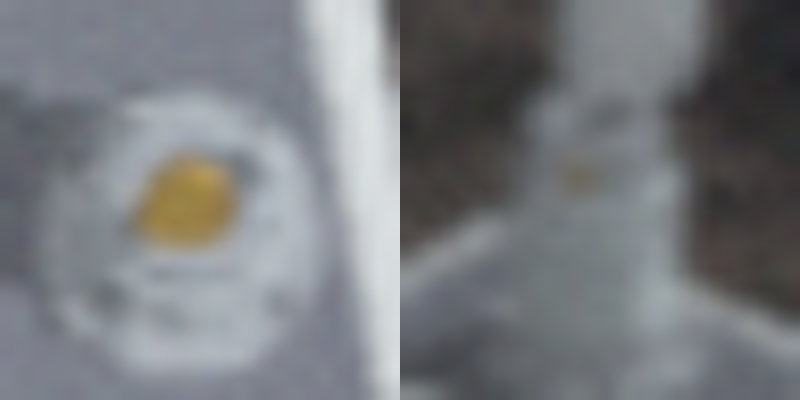

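Left: the keyway line runs from about (145,225) to (245,160), 33° up-right; right: the gold keyway lies about 15° left of the camera direction. Both give a world azimuth of about 123°. Now grasping.

Emit:
servo_tool(steps=[[0.0032, -0.0022, 0.02, 0, 0.1], [0, 0, 0.035, 0, 0.1], [0, 0, 0.03, 0, 0.1], [0, 0, 0.02, 0, 0.0], [0, 0, 0.002, 0, -0.2], [0, 0, 0, 0, -0.4], [0, 0, 0, 0, -0.5], [0, 0, 0, 0, -0.5]])

```text
t: 7.02
eef_pos: [0.4999, 0.3393, 0.1487]
ee_rot: [0.998, -0.068, 0.001, -0.001]
contact_force: [-0.5, 0.2, 0.1]
opening: 0.0212
finger_force: 0.0
```

Run:
```python
from h import *
print(rel([.4985,.338,.145]))
```

```text
pos [0.4999 0.3393 0.1487] yaw -7.79 F [-0.5  0.2  0.1] M [ 0.06 -0.03  0.02] open 0.0212 ff 0.0 t 7.02 tilt [ 0.0024  0.0016 -1.    ]
[-0.00117613  0.00150369  0.00371578]
```

Emit:
servo_tool(steps=[[-0.001, 0.001, 0.004, 0, -0.5], [0, 0, 0, 0, -0.57], [0, 0, 0, 0, -0.62], [0, 0, 0, 0, -0.66]])

```text
t: 7.35
eef_pos: [0.4979, 0.3384, 0.1433]
ee_rot: [0.998, -0.067, 0.0, -0.0]
contact_force: [-0.6, 0.5, 0.2]
opening: 0.0142
finger_force: 0.0
```

Emit:
servo_tool(steps=[[0, 0, -0.001, 0, -0.8], [0, 0, 0, 0, -0.9], [0, 0, 0, 0, -0.9], [0, 0, 0, 0, -0.9]])

```text
t: 7.68
eef_pos: [0.4978, 0.3382, 0.1438]
ee_rot: [0.998, -0.067, -0.0, 0.0]
contact_force: [0.6, 0.5, -0.6]
opening: 0.013
finger_force: 59.2
```

Run:
```python
from h import *
print(rel([.4985,.338,.145]))
```

```text
pos [0.4978 0.3382 0.1438] yaw -7.74 F [ 0.6  0.5 -0.6] M [ 0.07 -0.03  0.02] open 0.013 ff 59.2 t 7.68 tilt [-3.e-04 -2.e-04 -1.e+00]
[ 0.00074742  0.00012529 -0.00122995]
```

Emit:
servo_tool(steps=[[0, 0, -0.02, 0, -0.9], [0, 0, -0.03, 0, -0.9], [0, 0, -0.035, 0, -0.9], [0, 0, -0.035, 0, -0.9], [0, 0, -0.026, 0, -0.9], [0, 0, 0, -7, -0.9], [0, 0, 0, -7, -0.9], [0, 0, 0, -7, -0.9], [0, 0, 0, -7, -0.9], [0, 0, 0, -7, -0.9], [0, 0, 0, -6.3, -0.9], [0, 0, 0, 0, -0.9]])

```text
t: 8.68
eef_pos: [0.4979, 0.338, 0.2896]
ee_rot: [0.957, 0.291, -0.0, 0.0]
contact_force: [-0.3, -0.2, -0.7]
opening: 0.0131
finger_force: 59.4
```

Run:
```python
from h import *
print(rel([.4675,0,.285]),sense()["joint_positions"].round(2))
```

```text
pos [0.4979 0.338  0.2896] yaw 33.83 F [-0.3 -0.2 -0.7] M [ 0.01  0.05 -0.06] open 0.0131 ff 59.4 t 8.68 tilt [-6.e-04 -3.e-04 -1.e+00]
[-0.21339452  0.2638715   0.00467328] [-0.27  0.53 -0.6   1.58  0.32  1.13 -1.92]
```

Emit:
servo_tool(steps=[[-0.0237, 0.0293, 0, 0, -0.9], [-0.0237, 0.0293, 0, 0, -0.9], [-0.0237, 0.0293, 0, 0, -0.9], [-0.0237, 0.0293, 0, 0, -0.9], [-0.0237, 0.0293, 0, 0, -0.9], [-0.0237, 0.0293, 0, 0, -0.9], [-0.0237, 0.0293, 0, 0, -0.9], [-0.0237, 0.0293, 0, 0, -0.9], [-0.0237, 0.0293, 0, 0, -0.9], [0, 0, 0, 0, -0.9], [0, 0, 0, 0, -0.9]])

```text
t: 9.6
eef_pos: [0.4656, -0.002, 0.2898]
ee_rot: [0.959, 0.284, -0.0, 0.0]
contact_force: [-0.5, 0.8, -0.8]
opening: 0.0138
finger_force: 59.4
```

Run:
```python
from h import *
print(rel([.4675,0,.26]),sense()["joint_positions"].round(2))
d,w=grab("scene");np.savez("scene3.npz",img=d["img"],w=w)
# scene-cam: capsule & nipple cyl fits vs coupling tube
q=w[120:240,200:320].reshape(-1,3)
q=q[(abs(q[:,0]-.465)<.05)&(abs(q[:,1])<.05)]
print(np.histogram(q[:,2],bins=np.arange(.05,.28,.01)))
def nb(z0,z1,r):
    m=(q[:,2]>z0)&(q[:,2]<z1);a=q[m];print(z0,z1,len(a),a.mean(0).round(4),circ(a,r))
nb(.187,.205,.024);nb(.055,.088,.018);nb(.093,.104,.014);nb(.155,.178,.008)
save("over.png",d["img"][140:240,200:320],5)
```

```text
pos [ 0.4656 -0.002   0.2898] yaw 33.03 F [-0.5  0.8 -0.8] M [ 0.07 -0.02 -0.01] open 0.0138 ff 59.4 t 9.6 tilt [-3.e-04 -7.e-04 -1.e+00]
[ 0.00269441 -0.00064838  0.02983845] [ 0.4   0.31 -0.59  1.92  0.21  0.97 -1.28]
(array([25, 26, 20, 32, 28, 23,  0,  0,  0,  0,  6,  4, 11, 10, 35, 37, 45,
       26, 29, 29, 13, 24, 24]), array([0.05, 0.06, 0.07, 0.08, 0.09, 0.1 , 0.11, 0.12, 0.13, 0.14, 0.15,
       0.16, 0.17, 0.18, 0.19, 0.2 , 0.21, 0.22, 0.23, 0.24, 0.25, 0.26,
       0.27, 0.28]))
0.187 0.205 59 [0.4524 0.0104 0.1965] (array([ 0.466 , -0.0017]), np.float64(0.0016))
0.055 0.088 76 [0.457  0.0078 0.072 ] (array([ 0.4666, -0.0007]), np.float64(0.0019))
0.093 0.104 24 [4.635e-01 3.000e-04 9.880e-02] (array([0.4658, 0.0013]), np.float64(0.0028))
0.155 0.178 21 [0.4614 0.0016 0.167 ] (array([ 0.465 , -0.0016]), np.float64(0.0017))
```

View pics/over.png

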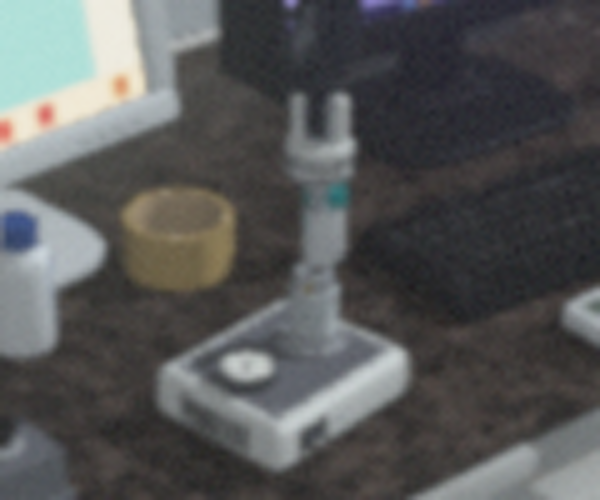

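The nipple hangs above the coupling at about (320,270), nearly aligned; its offset is 1–2 mm. Correcting and lowering.

Emit:
servo_tool(steps=[[0.0019, -0.0008, 0.02, -0.5, -0.9], [0, 0, 0.02, 0, -0.9], [0, 0, 0.005, 0, -0.9], [0, 0, 0, 0, -0.9], [0, 0, 0, 0, -0.9]])

```text
t: 10.07
eef_pos: [0.4672, 0.0035, 0.2453]
ee_rot: [0.956, 0.293, 0.0, -0.0]
contact_force: [0.5, 0.1, -0.5]
opening: 0.0132
finger_force: 59.4
```

Run:
```python
from h import *
print(rel([.4668,-.0003,.24]))
```

```text
pos [0.4672 0.0035 0.2453] yaw 34.13 F [ 0.5  0.1 -0.5] M [-0.02  0.02 -0.01] open 0.0132 ff 59.4 t 10.07 tilt [-1.e-04  6.e-04 -1.e+00]
[-0.00251994  0.0029432   0.00528373]
```

Emit:
servo_tool(steps=[[-0.0025, 0.0029, 0, 0, -0.9], [0, 0, 0, 0, -0.9], [0, 0, 0, 0, -0.9], [0, 0, 0, 0, -0.9]])

```text
t: 10.4
eef_pos: [0.4668, -0.0015, 0.2454]
ee_rot: [0.956, 0.293, 0.0, 0.0]
contact_force: [-0.7, 0.5, -1.2]
opening: 0.0132
finger_force: 59.4
```

Run:
```python
from h import *
print(rel([.4668,-.0003,.24]))
d,w=grab("scene")
q=w[120:240,200:320].reshape(-1,3)
q=q[(abs(q[:,0]-.465)<.05)&(abs(q[:,1])<.05)]
def nb(z0,z1,r):
    m=(q[:,2]>z0)&(q[:,2]<z1);a=q[m];print(z0,z1,len(a),circ(a,r))
nb(.144,.165,.024);nb(.055,.088,.018)
print(rel([.4668,-.0003,.24]))
```

```text
pos [ 0.4668 -0.0015  0.2454] yaw 34.03 F [-0.7  0.5 -1.2] M [0.03 0.07 0.03] open 0.0132 ff 59.4 t 10.4 tilt [ 1.e-03 -1.e-04 -1.e+00]
[ 0.00068094 -0.00101367  0.00542219]
0.144 0.165 67 (array([ 0.4669, -0.0014]), np.float64(0.0018))
0.055 0.088 78 (array([ 0.4664, -0.0015]), np.float64(0.002))
pos [ 0.4667 -0.0015  0.2453] yaw 34.03 F [-0.6 -0.2 -0.5] M [ 0.01 -0.01 -0.02] open 0.0129 ff 59.4 t 10.45 tilt [ 8.e-04 -0.e+00 -1.e+00]
[ 0.00073496 -0.00096104  0.00531547]
```

Emit:
servo_tool(steps=[[0.0004, -0.0006, 0.002, 0, -0.9], [0, 0, 0.003, 0, -0.9], [0, 0, 0.003, 0, -0.9], [0, 0, 0.002, 0, -0.9], [0, 0, 0, 0, -0.9]])

```text
t: 10.87
eef_pos: [0.4663, -0.0008, 0.2343]
ee_rot: [0.956, 0.293, -0.001, -0.0]
contact_force: [0.0, 0.4, -1.2]
opening: 0.0133
finger_force: 59.4
```

Emit:
servo_tool(steps=[[0, 0, 0.002, 0, -0.9], [0, 0, 0.002, 0, -0.9], [0, 0, 0.002, 0, -0.9], [0, 0, 0, 0, -0.9]])

```text
t: 11.2
eef_pos: [0.4664, -0.0008, 0.2285]
ee_rot: [0.956, 0.293, -0.0, -0.0]
contact_force: [-0.1, -0.1, -1.8]
opening: 0.0131
finger_force: 59.4
```

Emit:
servo_tool(steps=[[0, 0, 0.001, 0, -0.9], [0, 0, 0.001, 0, -0.9], [0, 0, 0.001, 0, -0.9], [0, 0, 0, 0, -0.9]])

```text
t: 11.53
eef_pos: [0.4665, -0.0007, 0.2257]
ee_rot: [0.956, 0.293, -0.0, -0.0]
contact_force: [0.1, -0.5, -1.0]
opening: 0.0133
finger_force: 59.4
```

Run:
```python
from h import *
print(rel([.4668,-.0003,.226]))
```

```text
pos [ 0.4665 -0.0007  0.2257] yaw 34.06 F [ 0.1 -0.5 -1. ] M [0.02 0.01 0.02] open 0.0133 ff 59.4 t 11.53 tilt [-2.e-04  0.e+00 -1.e+00]
[ 0.0005053  -0.00020034 -0.00025943]
```

Emit:
servo_tool(steps=[[0, 0, 0.001, 0, -0.9], [0, 0, 0.001, 0, -0.9], [0, 0, 0, 0, -0.9]])

```text
t: 11.78
eef_pos: [0.4667, -0.0007, 0.2242]
ee_rot: [0.956, 0.293, 0.0, 0.0]
contact_force: [-0.9, 0.2, 2.1]
opening: 0.0131
finger_force: 60.1
```

Emit:
servo_tool(steps=[[0, 0, 0.001, 0, -0.9], [0, 0, 0, 0, -0.9]])

```text
t: 11.95
eef_pos: [0.4667, -0.0007, 0.2231]
ee_rot: [0.956, 0.293, 0.0, 0.0]
contact_force: [-0.9, 0.2, 2.6]
opening: 0.0131
finger_force: 60.2
```

Run:
```python
from h import *
print(rel([.4668,-.0003,.226]))
```

```text
pos [ 0.4667 -0.0007  0.2231] yaw 34.06 F [-0.9  0.2  2.6] M [-0.    0.18  0.03] open 0.0131 ff 60.2 t 11.95 tilt [ 5.e-04 -1.e-04 -1.e+00]
[ 0.0003421  -0.00024752 -0.00286054]
```

Force is at slider level only (about 4 N net) and it keeps descending past 15 mm, so the keys are in the keyways. Continuing gently.

Emit:
servo_tool(steps=[[0, 0, 0.001, 0, -0.9], [0, 0, 0.001, 0, -0.9], [0, 0, 0, 0, -0.9]])

```text
t: 12.2
eef_pos: [0.4667, -0.0007, 0.2211]
ee_rot: [0.956, 0.293, 0.0, 0.0]
contact_force: [-0.9, 0.7, 2.9]
opening: 0.0129
finger_force: 60.1
```

Emit:
servo_tool(steps=[[0, 0, 0.001, 0, -0.9], [0, 0, 0.001, 0, -0.9], [0, 0, 0.001, 0, -0.9], [0, 0, 0, 0, -0.9]])

```text
t: 12.53
eef_pos: [0.4667, -0.0007, 0.2179]
ee_rot: [0.956, 0.293, 0.0, 0.0]
contact_force: [-0.9, -0.1, 1.6]
opening: 0.0132
finger_force: 59.9
```

Emit:
servo_tool(steps=[[0, 0, 0.001, 0, -0.9], [0, 0, 0.001, 0, -0.9], [0, 0, 0, 0, -0.9]])

```text
t: 12.78
eef_pos: [0.4667, -0.0007, 0.2159]
ee_rot: [0.956, 0.293, 0.0, 0.0]
contact_force: [-0.6, 0.4, 1.5]
opening: 0.0129
finger_force: 59.9
```

Run:
```python
from h import *
print(rel([.4668,-.0003,.2148]))
```

```text
pos [ 0.4667 -0.0007  0.2159] yaw 34.06 F [-0.6  0.4  1.5] M [-0.08  0.03  0.03] open 0.0129 ff 59.9 t 12.78 tilt [ 3.e-04  1.e-04 -1.e+00]
[ 0.00032653 -0.00027961  0.00106552]
```

Emit:
servo_tool(steps=[[0, 0, 0.001, 0, -0.9], [0, 0, 0.0005, 0, -0.9], [0, 0, 0, 0, -0.9]])

```text
t: 13.03
eef_pos: [0.4667, -0.0007, 0.2144]
ee_rot: [0.956, 0.293, 0.0, 0.0]
contact_force: [0.0, 0.3, 3.7]
opening: 0.0132
finger_force: 60.2
```

Emit:
servo_tool(steps=[[0, 0, 0.0007, 0, -0.9], [0, 0, 0, 0, -0.9], [0, 0, 0, 0, -0.9]])

```text
t: 13.28
eef_pos: [0.4667, -0.0007, 0.2137]
ee_rot: [0.956, 0.293, 0.0, 0.0]
contact_force: [0.2, -0.3, 5.4]
opening: 0.0135
finger_force: 60.2
```

Run:
```python
from h import *
print(rel([.4668,-.0003,.2148]))
d,w=grab("scene");f=lambda im:cv2.resize(im[180:240,235:285],(400,480),interpolation=cv2.INTER_CUBIC)
save("lock.png",np.hstack([f(d["img"]),f(np.load("scene2.npz")["img"])]))
```

```text
pos [ 0.4667 -0.0007  0.2137] yaw 34.06 F [ 0.2 -0.3  5.4] M [-0.03  0.09  0.02] open 0.0135 ff 60.2 t 13.28 tilt [ 2.e-04  1.e-04 -1.e+00]
[ 0.00032314 -0.00028654 -0.00107806]
```

View pics/lock.png

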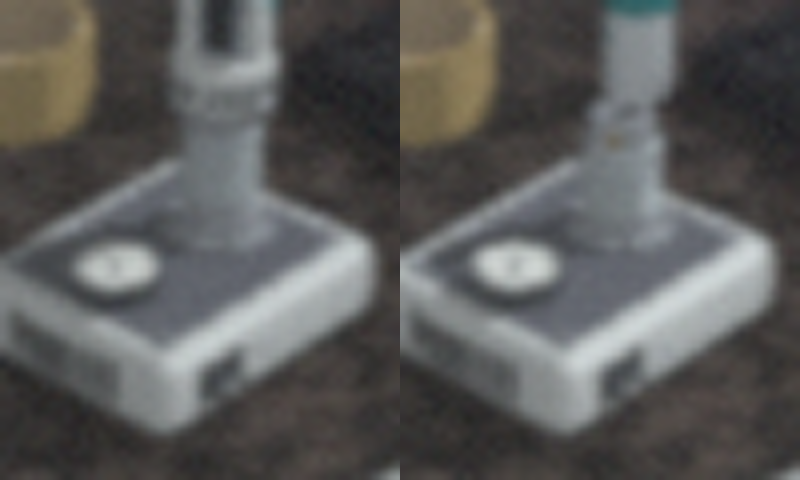

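Left: the capsule sits on the coupling, and the sleeve fills the whole height under it (about y 120–235) with no exposed tube, so it appears sprung up. Verifying with a small tug, staying deeper than 20 mm.

Emit:
servo_tool(steps=[[0, 0, -0.001, 0, -0.9], [0, 0, -0.001, 0, -0.9], [0, 0, -0.001, 0, -0.9], [0, 0, 0, 0, -0.9]])

```text
t: 13.67
eef_pos: [0.4663, -0.0009, 0.2157]
ee_rot: [0.956, 0.293, -0.0, -0.0]
contact_force: [3.8, 0.6, -15.0]
opening: 0.0132
finger_force: 59.6
```

A pull of 15 N is resisted, so it is locked. Easing back and releasing.

Emit:
servo_tool(steps=[[0, 0, 0.0015, 0, -0.9], [0, 0, 0, 0, -0.9], [0, 0, 0, 0, -0.6], [0, 0, 0, 0, -0.3], [0, 0, 0, 0, -0.1], [0, 0, 0, 0, 0], [0, 0, -0.01, 0, 0], [0, 0, -0.03, 0, 0], [0, 0, -0.04, 0, 0], [0, 0, -0.03, 0, 0], [0, 0, 0, 0, 0], [0, 0, 0, 0, 0]])

```text
t: 14.67
eef_pos: [0.4671, -0.0005, 0.3275]
ee_rot: [0.956, 0.293, 0.002, 0.001]
contact_force: [-1.0, -0.1, 0.0]
opening: 0.0428
finger_force: 0.0
```

Run:
```python
from h import *
print(rel([.4668,-.0003,.2148]))
d,w=grab("scene");t,_=grab("top")
f=lambda im,a:cv2.resize(im[a[0]:a[1],a[2]:a[3]],(400,480),interpolation=cv2.INTER_CUBIC)
save("end.png",np.hstack([f(d["img"],(160,240,230,297)),f(t["img"],(120,260,130,310))]))
q=w[150:240,220:300].reshape(-1,3)
q=q[(abs(q[:,0]-.465)<.04)&(abs(q[:,1])<.04)]
for z0,z1,r in((.112,.134,.024),(.09,.1,.018),(.06,.085,.018)):
    a=q[(q[:,2]>z0)&(q[:,2]<z1)];print(z0,len(a),circ(a,r))
g=q[q[:,2]>.14];print("grip top",np.percentile(g[g[:,2]<.185][:,2],95))
```

```text
pos [ 0.4671 -0.0005  0.3275] yaw 34.04 F [-1.  -0.1  0. ] M [-0.06  0.05  0.02] open 0.0428 ff 0.0 t 14.67 tilt [ 4.4e-03 -5.0e-04 -1.0e+00]
[-0.00055216 -0.00068138  0.11271901]
0.112 66 (array([ 0.4667, -0.0006]), np.float64(0.0017))
0.09 28 (array([ 0.4678, -0.0018]), np.float64(0.0025))
0.06 48 (array([ 0.4665, -0.0007]), np.float64(0.0017))
grip top 0.17363860546611645
```

View pics/end.png

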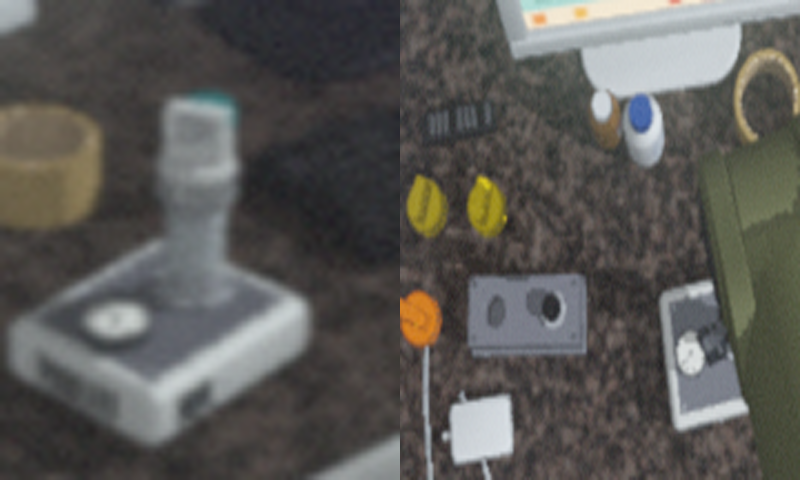

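The cartridge stands upright in the coupling at (200,150) with its grip top at 0.174 m (expected 0.173), the sleeve is up, the arm is clear and nothing else has moved.

```bash
python3 -c "
from h import *
print(close_job())"
```

```text
the job is handed in; nothing more can be done
None
```

The exhaust filter cartridge is locked in the coupling: it held against a 15 N tug, the sleeve is back up and the gripper is clear; I handed the job in at about 15 s of the 72 s, and no verdict came back.

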